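Load and index the seal-carving carrier

ROBOT

A 6-joint arm with a two-finger parallel gripper is mounted at the origin on the work surface. World frame = base frame: x ahead of the robot, y to its left, z up, the work surface at z = 0. Lengths are in m, angles in rad, forces in N, time in s.
With the tool pointing down it reaches from about 0.35 to 0.775 m from the base axis. Payload 5.5 kg.
Tool frame: the origin (TCP) lies between the finger pads; the fingertips stand 8 mm ahead of it and the grasp point (between the pads) lies 11 mm behind it; z points along the fingers, y is the line along which they close (so a half turn about z gives the same grasp; the last joint's range is limited). The gripper opens to 85 mm and grips with 20 to 120 N. Pads are 22 mm wide; open, the fingers measure 114 mm over their backs; the gripper's body (76 mm by 85 mm) begins 54 mm behind the grasp point. The pads swing forward as they close: fully open they stand 13 mm farther back than shut.
Start: joints at [1.186, 0.313, 0.046, 1.304, 0, 1.431], TCP at [0.139, 0.558, 0.239] pointing down, gripper open.
Joint ranges: [-2.76, 2.76], [-0.86, 1.69], [-1.03, 1.26], [-2.2, 2.34], [-1.47, 1.5], [-3.14, 3.14]. Speed limits (rad/s): [2.57, 2.57, 3.14, 3.14, 3.14, 3.14].

INTERFACE

Orientations are given as a unit quaternion [w, x, y, z].
In Python, from workcell import env gives the robot as it stands.
- The arm moves only by the tool move_arm, never from a script. Its argument "moves" is one flat list of numbers, 5 for each row, row after row: the shift along the world's x, y, z in m, then the turn about the world's z in rad, then the finger opening in m, from 0 to 0.0854. A call has 1 to 12 rows; each row is the pose to reach, as a shift and turn from the pose commanded when the call began; what a row does not reach only later rows make up. A row lasts 1/12 s, in which the tool goes at most 41.7 mm and 7.16 degrees, less where a joint would pass 70% of its speed; a pose out of reach is approached as far as the arm can. A call with a gripper value outside its range is refused whole. The fingers move at their own pace and stop on an object; "newtons" is the grip in N (left out, the last holds). Time passes only in rows, so rows that repeat a pose let the fingers close. It gives the time, the measured TCP pose, the force, the opening and the grip force at its end, in the units of the state.
- env.get_state(): the state, without advancing time (a new reading comes with each control period).
- env.read_camera(name): name is "scene" or "top"; returns a dict with "pixels" (400x640x3 uint8, red, green, blue), "camera_matrix" (3x3 intrinsics, pixels), "rvec" (rotation vector, rad) and "tvec" (3), from world to camera coordinates, as OpenCV has them. Camera axes: x right, y down, z forward; pixel columns grow to the right and rows downward; lengths in m; the calibration is good to about 2 mm. A picture is of the moment at which its call begins. There is no depth.
- env.hand_in(): hands the job in; it is judged then, once.
The state is a dict: "clock": time; "joint_pos": joint angles; "qvel": joint speeds; "tau": joint torques, N m; "tcp_pos": TCP position; "orientation": TCP orientation; "wrist_force": force on the tool from outside, world axes, zero at the start; "ft_torque": the same for the moment, N m; "finger_gap": finger opening in m; "grip_force": force on a finger pad.
Only numpy, scipy, OpenCV 4.12 (cv2) and the standard library are available. Lean on these libraries where they do the work, as an engineer would, in place of code of your own. Each camera call takes 0.05 s, during which the arm holds its last target. There are 200 camera calls.

TASK

Slide the carrier to the loading station (blue block) until it clicks into its detent and lock it there with the cam lever flipped fully outward; then lay every wooden seal blank on the table flat in a bay of its own. Then flip the lever back, slide the loaded carrier to the carving station (red block) until it clicks in, and lock it there again with all the blanks still lying flat in their bays. Leave the ink pad, pencils, pencil case, tape and cup where they are.

Things in the scene. Friction and masses are not known exactly. Their poses are not given: they have to be found in the camera images.
- blank1: wooden seal blank, a square bar 80 x 34 x 34 mm (about 70 g) lying flat on the table, pale wood with a brown band and a darker end; origin at its centre (17 mm above what it lies on), own x axis along the 80 mm length. It may lie either way round in a bay. Two to four blanks are there in a run.
- blank2: wooden seal blank, a square bar 80 x 34 x 34 mm (about 70 g) lying flat on the table, pale wood with a brown band and a darker end; origin at its centre (17 mm above what it lies on), own x axis along the 80 mm length. It may lie either way round in a bay. Two to four blanks are there in a run.
- blank3: wooden seal blank, a square bar 80 x 34 x 34 mm (about 70 g) lying flat on the table, pale wood with a brown band and a darker end; origin at its centre (17 mm above what it lies on), own x axis along the 80 mm length. It may lie either way round in a bay. Two to four blanks are there in a run.
- blank4: wooden seal blank, a square bar 80 x 34 x 34 mm (about 70 g) lying flat on the table, pale wood with a brown band and a darker end; origin at its centre (17 mm above what it lies on), own x axis along the 80 mm length. It may lie either way round in a bay. Two to four blanks are there in a run.
- tray (a point): centre of the carrier's tray floor (45 mm above the table); x along the slide, away from the robot, y towards the lever side, z up. The grey carrier is 206 mm (x) by 124 mm (y), with four bays. Rims and dividers stand only 10 mm above the tray floor, so a blank lying in a bay stands 24 mm proud of them.
- bay1 (a point): centre of the floor of bay 1, 45 mm above the table; axes as tray. Each bay is 94 mm (x) by 51 mm (y) inside, 10 mm deep, and takes one blank lying along x. Bays are 102 mm apart in x and 63 mm in y.
- bay2 (a point): centre of the floor of bay 2, 45 mm above the table; axes as tray. Each bay is 94 mm (x) by 51 mm (y) inside, 10 mm deep, and takes one blank lying along x. Bays are 102 mm apart in x and 63 mm in y.
- bay3 (a point): centre of the floor of bay 3, 45 mm above the table; axes as tray. Each bay is 94 mm (x) by 51 mm (y) inside, 10 mm deep, and takes one blank lying along x. Bays are 102 mm apart in x and 63 mm in y.
- bay4 (a point): centre of the floor of bay 4, 45 mm above the table; axes as tray. Each bay is 94 mm (x) by 51 mm (y) inside, 10 mm deep, and takes one blank lying along x. Bays are 102 mm apart in x and 63 mm in y.
- handle (a point): in the black square push handle, 20 x 20 mm, standing upright at the carrier's +y side near its far end; this point is on its axis, 15 mm below its top (top 105 mm above the table); axes as tray. The carrier is driven along x with it.
- pointer (a point): tip of the carrier's yellow pointer, on the side away from the lever, at mid length of the carrier; axes as tray. The carrier is at a station when the pointer faces the white line on that station's block.
- lever_ball (a point): centre of the black ball, 28 mm in diameter, on the end of the cam lever, 85 mm from the pivot; moves with the lever.
- lever_pivot (a point): pivot of the cam lever, on the carrier, 62 mm above the table; its axis lies along the carrier's x. Axes as tray.
- cam (a joint): cam lever angle (rad). 0 = free stop, leaning 0.26 from vertical towards the tray (-y of tray); 1.4 = locked stop, leaning 1.14 outward (+y), ball 98 mm above the table. Above 0.7 its dog sits between two bed pins and locks the carrier (only possible when it is settled at a station); fully over: above 1.15; free: below 0.5. Stays where left; 1.5 N at the ball moves it.
- carrier (a joint): carrier position along the slide (m), positive away from the robot, 0 midway; stations at -0.055 and +0.055, end stops at +-0.064. A sprung ball drops into a detent at each station, centring the carrier from within about 4 mm; entering or leaving a detent takes about 3 N, sliding elsewhere about 1 N.
- load_mark: blue block 50 x 30 x 40 mm with a white line on top, fixed beside the slide: the loading station. Origin on the table below the end of the white line nearest the slide; x along the slide. It may stand at either of the two stations.
- carve_mark: red block, same size, with a small white carving head on a steel post behind it (to 148 mm above the table, 50 to 110 mm beyond the origin, away from the slide): the carving station, the other of the two. Origin and axes as for the blue block.
- inkpad: bystander: red ink pad, 90 x 70 x 18 mm, origin under its centre
- pencil1: bystander: black pencil, 145 mm long, 9 mm thick, lying along its x
- pencil2: bystander: black pencil like pencil1
- case: bystander: green pencil case, 150 x 60 x 55 mm, origin under its centre
- tape: bystander: yellow roll of tape, 90 mm across, 24 mm high, lying flat
- cup: bystander: white cup, 76 mm across, 90 mm high
Not all that is in view belongs to the job. What is shaped like the blank1 but orange or purple is not meant.

How it is judged:
By the outcome, as a careful person would: the job done as asked, in the order asked, and still so for the second after the job is handed in, with the robot touching nothing.
Of blank1, blank2, blank3, blank4 only 2 to 4 are there at a start; the rules pass over those that are not, and their reading is None.
At some moment in a run one of blank1, blank2, blank3, blank4 may be knocked a few centimetres aside while the robot is not near it.
Once in a run the grip may slacken for a moment while it holds something.
It also fails if it takes over 210 s, if anything falls off the work surface, if the arm or the gripper's body presses on something with over 40 N, if the wrist force passes 120 N, or if a joint passes its speed limit or range.

## Working session

There is one attempt and no reset: what is moved stays moved. The work goes in short steps, Python scripts to look and compute and a tool call to move; the robot and the scene stay as the last step left them, time stands still between calls to the robot, and variables do not carry over. Pictures are saved under pics/ and viewed, at most 14 in all, crops included, and the job is handed in when it is done.

Besides the shell and the picture viewer there is one more tool, called after "Emit:" as name(argument=value, ...), one argument or row to a line, values as JSON. move_arm: Moves the arm, as the interface text tells. Its arguments: {"type":"object","properties":{"moves":{"type":"array"},"newtons":{"type":"number"}},"required":["moves"]}

```bash
ls; mkdir -p pics
cat > h.py <<'E'
import numpy as np,cv2
from workcell import env
def cam(n):
    c=env.read_camera(n); R=cv2.Rodrigues(np.array(c["rvec"],float))[0]
    return dict(im=np.array(c["pixels"]),K=np.array(c["camera_matrix"],float),R=R,t=np.array(c["tvec"],float).ravel())
def ray(c,uv,z):
    uv=np.atleast_2d(uv).astype(float)
    d=np.c_[uv,np.ones(len(uv))]@np.linalg.inv(c["K"]).T@c["R"]
    o=-c["R"].T@c["t"]
    return o+d*((z-o[2])/d[:,2])[:,None]
def proj(c,P):
    p=(np.atleast_2d(P)@c["R"].T+c["t"])@c["K"].T
    return p[:,:2]/p[:,2:]
def save(im,n): cv2.imwrite("pics/"+n,im[:,:,::-1])
E
python3 - <<'E'
from h import *
for n in("top","scene"):
    c=cam(n); save(c["im"],n+"0.png"); print(n,c["K"].tolist(),-c["R"].T@c["t"],c["R"].round(2).tolist())
print(env.get_state())
E
```

```text
pics
top [[451.1525151675126, 0.0, 323.0590149126441], [0.0, 451.1525151675126, 193.56697337667532], [0.0, 0.0, 1.0]] [0.40797162 0.08845329 1.50212535] [[-0.02, -1.0, 0.01], [-1.0, 0.01, -0.06], [0.06, -0.01, -1.0]]
scene [[366.0415290959515, 0.0, 319.08619751755464], [0.0, 366.0415290959515, 198.05896374166304], [0.0, 0.0, 1.0]] [0.96782358 0.78077654 0.93522459] [[-0.84, 0.54, 0.02], [0.36, 0.59, -0.73], [-0.4, -0.61, -0.69]]
{'clock': 0.1, 'joint_pos': array([1.18641437e+00, 3.13925056e-01, 4.51235578e-02, 1.30360068e+00,
       1.74804647e-05, 1.43119086e+00]), 'qvel': array([-0.00215013, -0.0007279 ,  0.0024312 ,  0.00137743,  0.00172854,
        0.0002008 ]), 'tau': array([ 2.13968466e-03, -4.81726241e+01,  2.99244189e+01,  1.28174300e-02,
       -1.30279618e-04, -9.85606476e-07]), 'tcp_pos': array([0.13919101, 0.55745881, 0.23851083]), 'orientation': array([-2.16405087e-04,  1.22082903e-01,  9.92519582e-01, -7.73262280e-04]), 'wrist_force': array([-0.14076198,  0.48462931, -0.1511427 ]), 'ft_torque': array([-0.07897658,  0.04299759, -0.00141819]), 'grip_force': 0.0, 'finger_gap': 0.08567366762049454}
```

View pics/top0.png

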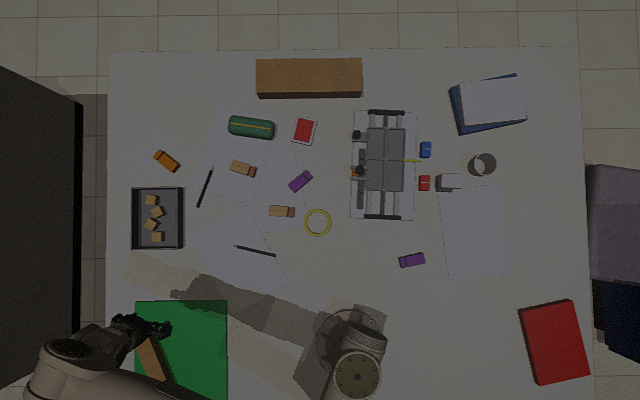

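View pics/scene0.png

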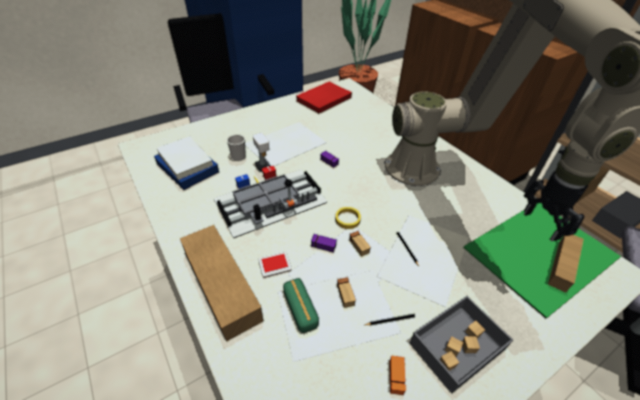

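Run:
```python
from h import *
c=cam("top"); im=c["im"]
a=cv2.resize(im[100:230,340:470],(585,585),interpolation=cv2.INTER_CUBIC)
a=np.clip(a*1.8,0,255).astype(np.uint8); save(a,"crop1.png")
hsv=cv2.cvtColor(im,cv2.COLOR_RGB2HSV)
def blobs(lo,hi,z,name,amin=30):
    m=cv2.inRange(hsv,lo,hi); n,l,s,ce=cv2.connectedComponentsWithStats(m)
    for i in range(1,n):
        if amin<s[i,4]<900:
            pts=np.argwhere(l==i)[:,::-1]
            w=ray(c,pts,z)[:,:2].astype(np.float32); r=cv2.minAreaRect(w)
            print(name,ce[i].round(1),s[i,4],"ctr",np.round(r[0],4),"size",np.round(r[1],4),"ang",round(r[2],1),"mean",w.mean(0).round(4))
blobs((8,60,60),(25,200,255),0.034,"wood")
blobs((100,120,40),(130,255,255),0.04,"blue",20)
blobs((0,150,60),(6,255,255),0.04,"red",20)
blobs((22,120,80),(35,255,255),0.045,"yellow",5)
```

```text
wood [250.1 125.6] 75 ctr [0.7158 0.3145] size [0.1328 0.006 ] ang 80.4 mean [0.7158 0.3142]
wood [242.1 167.8] 238 ctr [0.577  0.3403] size [0.0786 0.0331] ang 70.7 mean [0.5771 0.3412]
wood [150.1 199.4] 92 ctr [0.478  0.6405] size [0.031  0.0303] ang 80.9 mean [0.478  0.6405]
wood [280.5 210.9] 242 ctr [0.4344 0.2159] size [0.0804 0.0331] ang 84.2 mean [0.4345 0.2173]
wood [156.  211.5] 92 ctr [0.4386 0.6211] size [0.0295 0.0302] ang 26.6 mean [0.4386 0.6211]
wood [149.9 224.1] 94 ctr [0.398  0.6405] size [0.0308 0.031 ] ang 56.3 mean [0.398  0.6406]
wood [155.9 236.5] 91 ctr [0.3578 0.6222] size [0.0295 0.029 ] ang 89.1 mean [0.3578 0.6208]
wood [149.9 360.4] 638 ctr [-0.038   0.6396] size [0.1464 0.0516] ang 23.0 mean [-0.0354  0.6381]
blue [505.8  75.9] 45 ctr [ 0.8666 -0.524 ] size [0.0085 0.0783] ang 10.7 mean [ 0.8687 -0.5309]
blue [456.1 100.5] 79 ctr [ 0.7784 -0.3633] size [0.1178 0.0136] ang 5.7 mean [ 0.7888 -0.3638]
blue [480.6 127.1] 166 ctr [ 0.7071 -0.4627] size [0.02   0.1717] ang 11.6 mean [ 0.6994 -0.4415]
blue [425.5 148.9] 118 ctr [ 0.6295 -0.2587] size [0.0295 0.0464] ang 88.4 mean [ 0.6297 -0.2587]
red [303.3 129.7] 327 ctr [0.6986 0.1396] size [0.0503 0.0721] ang 76.3 mean [0.6987 0.1398]
red [424.4 178.2] 47 ctr [ 0.5344 -0.2528] size [0.023  0.0196] ang 89.2 mean [ 0.5337 -0.2524]
red [424.2 186.1] 54 ctr [ 0.5084 -0.2505] size [0.0262 0.0196] ang 89.2 mean [ 0.5079 -0.2511]
yellow [411.4 159.9] 33 ctr [ 0.5933 -0.2126] size [0.0456 0.0065] ang 89.2 mean [ 0.5935 -0.2105]
yellow [317.  222.1] 189 ctr [0.3968 0.0992] size [0.0838 0.0836] ang 89.1 mean [0.3964 0.0993]
```

View pics/crop1.png

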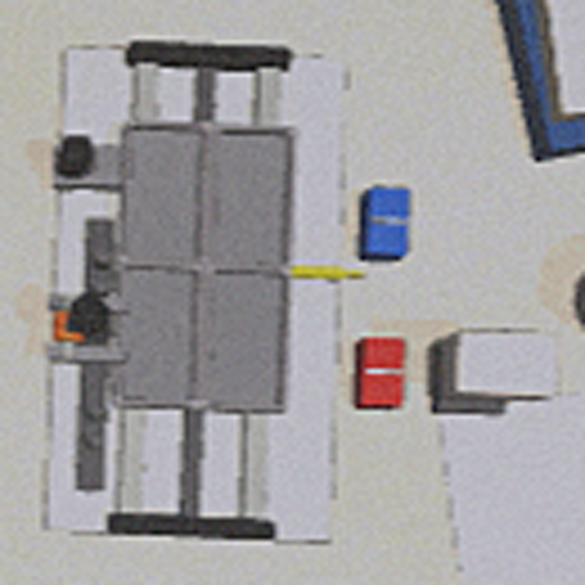

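```bash
cat >> h.py <<'E'
def wood(c,amin=150,amax=400,z=0.034):
    hsv=cv2.cvtColor(c["im"],cv2.COLOR_RGB2HSV)
    m=cv2.inRange(hsv,(8,60,60),(25,200,255)); n,l,s,ce=cv2.connectedComponentsWithStats(m); out=[]
    for i in range(1,n):
        if amin<s[i,4]<amax:
            w=ray(c,np.argwhere(l==i)[:,::-1],z)[:,:2].astype(np.float32)
            r=cv2.minAreaRect(w); b=cv2.boxPoints(r); e=max((b[1]-b[0],b[2]-b[1]),key=np.linalg.norm)
            a=np.arctan2(e[1],e[0]); a=(a+np.pi/2)%np.pi-np.pi/2
            out.append((np.round(r[0],4),np.round(sorted(r[1]),3),round(a,3)))
    return out
E
python3 - <<'E'
from h import *
c=cam("top")
for w in wood(c): print(w)
px=lambda u,v:(340+(u+.5)/4.5-.5,100+(v+.5)/4.5-.5)
for n,uv,z in [("blue",(388,221),.04),("red",(381,371),.04),("ptr",(363,274),.045),("handle",(75,155),.105),("ball",(90,312),.144),("traymid",(203,269),.055),("tl",(124,129),.055),("tr",(292,129),.055),("bl",(118,405),.055),("br",(284,411),.055),("barT",(210,55),.03),("barB",(191,525),.03)]:
    print(n,ray(c,px(*uv),z)[0].round(4))
E
```

```text
(array([0.577 , 0.3403]), array([0.033, 0.079]), np.float32(1.234))
(array([0.4343, 0.2161]), array([0.033, 0.08 ]), np.float32(1.465))
blue [ 0.6304 -0.2598  0.04  ]
red [ 0.5212 -0.2517  0.04  ]
ptr [ 0.5913 -0.2395  0.045 ]
handle [ 0.6697 -0.0279  0.105 ]
ball [ 0.5558 -0.0327  0.144 ]
traymid [ 0.5953 -0.1224  0.055 ]
tl [ 0.6975 -0.0677  0.055 ]
tr [ 0.6958 -0.1888  0.055 ]
bl [ 0.4984 -0.0594  0.055 ]
br [ 0.4924 -0.178   0.055 ]
barT [ 0.7564 -0.1347  0.03  ]
barB [ 0.4121 -0.1131  0.03  ]
```

Emit:
move_arm(
  moves=[0.531, -0.586, 0, -1.391, 0.085, 0.531, -0.586, 0, -1.391, 0.085, 0.531, -0.586, 0, -1.391, 0.085, 0.531, -0.586, 0, -1.391, 0.085, 0.531, -0.586, 0, -1.391, 0.085, 0.531, -0.586, 0, -1.391, 0.085, 0.531, -0.586, 0, -1.391, 0.085, 0.531, -0.586, 0, -1.391, 0.085, 0.531, -0.586, 0, -1.391, 0.085, 0.531, -0.586, 0, -1.391, 0.085, 0.531, -0.586, 0, -1.391, 0.085, 0.531, -0.586, 0, -1.391, 0.085],
  newtons=30,
)

```text
clock: 1.2
tcp_pos: [0.4761, 0.1855, 0.2394]
orientation: [0.0, 0.732, 0.682, 0.0]
wrist_force: [1.6, 0.4, -0.2]
finger_gap: 0.0847
grip_force: 0.0
```

Emit:
move_arm(
  moves=[0.19, -0.21, 0, 0, 0.085, 0.19, -0.21, 0, 0, 0.085, 0.19, -0.21, 0, 0, 0.085, 0.19, -0.21, 0, 0, 0.085, 0.19, -0.21, 0, 0, 0.085, 0.19, -0.21, 0, 0, 0.085, 0.19, -0.21, 0, 0, 0.085, 0.19, -0.21, 0, 0, 0.085, 0.19, -0.21, 0, 0, 0.085, 0.19, -0.21, 0, 0, 0.085],
)

```text
clock: 2.03
tcp_pos: [0.6645, -0.0225, 0.2386]
orientation: [-0.001, 0.73, 0.684, -0.0]
wrist_force: [-0.6, 0.2, -0.4]
finger_gap: 0.0849
grip_force: 0.0
```

Run:
```python
from h import *
c=cam("top")
for w in wood(c): print(w)
s=cam("scene"); a=cv2.resize(s["im"][140:260,190:350],(800,600),interpolation=cv2.INTER_CUBIC); save(np.clip(a*1.5,0,255).astype(np.uint8),"s1.png")
st=env.get_state(); print(st["tcp_pos"],st["orientation"],st["joint_pos"])
for P in [(0.6697,-0.0279,.105),(0.5558,-0.0327,.144)]: print((proj(s,P)-[190,140])*5)
```

```text
(array([0.577 , 0.3403]), array([0.033, 0.079]), np.float32(1.234))
(array([0.4354, 0.2263]), array([0.033, 0.059]), np.float32(1.465))
[ 0.66430871 -0.02143495  0.23951795] [-2.49282999e-04  7.29269932e-01  6.84226060e-01 -5.36960357e-05] [-1.53009858e-01  4.96740972e-01  3.21087349e-01  1.39560147e+00
  2.22789549e-04  1.48149885e+00]
[[338.22034581 324.15500206]]
[[486.87454219 213.54611861]]
```

View pics/s1.png

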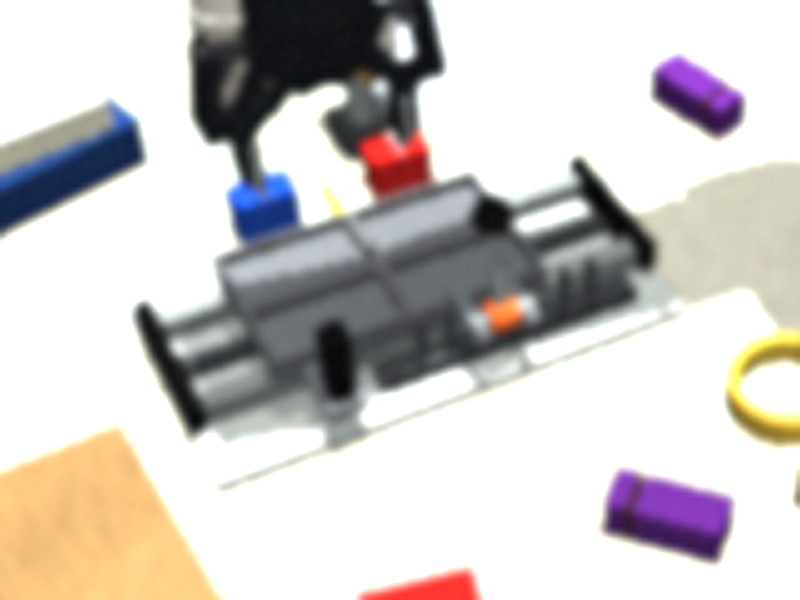

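Emit:
move_arm(
  moves=[0.006, -0.006, -0.04, 0.005, 0.07, 0.006, -0.006, -0.08, 0.005, 0.07, 0.006, -0.006, -0.12, 0.005, 0.07, 0.006, -0.006, -0.16, 0.005, 0.07, 0.006, -0.006, -0.16, 0.005, 0.07, 0.006, -0.006, -0.16, 0.005, 0.07, 0.006, -0.006, -0.16, 0.005, 0.01, 0.006, -0.006, -0.16, 0.005, 0.01, 0.006, -0.006, -0.16, 0.005, 0.01, 0.006, -0.006, -0.16, 0.005, 0.01, 0.006, -0.006, -0.16, 0.005, 0.01, 0.006, -0.006, -0.16, 0.005, 0.01],
  newtons=30,
)

```text
clock: 3.13
tcp_pos: [0.673, -0.0288, 0.0823]
orientation: [0.002, 0.728, 0.686, 0.002]
wrist_force: [0.5, 1.3, 7.0]
finger_gap: 0.0199
grip_force: 30.2
```

Emit:
move_arm(
  moves=[0.01, -0.0007, 0, 0, 0.01, 0.02, -0.0013, 0, 0, 0.01, 0.03, -0.002, 0, 0, 0.01, 0.036, -0.0024, 0, 0, 0.01, 0.04, -0.0027, 0, 0, 0.01, 0.04, -0.0027, 0, 0, 0.01, 0.04, -0.0027, 0, 0, 0.01, 0.04, -0.0027, 0, 0, 0.01],
)

```text
clock: 3.8
tcp_pos: [0.7139, -0.0313, 0.0823]
orientation: [0.002, 0.728, 0.686, 0.002]
wrist_force: [4.6, 1.5, 5.3]
finger_gap: 0.0194
grip_force: 31.2
```

```bash
cat >> h.py <<'E'
def pointer(c):
    hsv=cv2.cvtColor(c["im"],cv2.COLOR_RGB2HSV); m=cv2.inRange(hsv,(22,110,70),(35,255,255))[:, 395:440]
    m[200:]=0; p=np.argwhere(m>0)[:,::-1]+[395,0]
    w=ray(c,p,.045)[:,:2]; U=np.array([.9978,-.066]); return (w@U).mean().round(4),len(p)
E
python3 - <<'E'
from h import *
c=cam("top"); print(pointer(c)); save(cv2.resize(c["im"][100:230,340:470],(585,585),interpolation=cv2.INTER_CUBIC),"x.png")
st=env.get_state(); print(st["tcp_pos"],st["wrist_force"])
E
```

```text
(np.float64(0.6439), 31)
[ 0.71387563 -0.03128157  0.08234308] [3.62077576 2.43439561 5.88852117]
```

Emit:
move_arm(
  moves=[0.001, 0, 0, 0, 0.01, 0.001, 0, 0, 0, 0.05, 0.001, 0, 0, 0, 0.05, 0.001, 0, 0, 0, 0.05, 0.001, 0, 0, 0, 0.05, 0.001, 0, 0, 0, 0.05],
)

```text
clock: 4.35
tcp_pos: [0.7117, -0.0314, 0.0789]
orientation: [-0.0, 0.728, 0.686, -0.0]
wrist_force: [-0.2, 0.4, 0.7]
finger_gap: 0.0499
grip_force: 0.0
```

Run:
```python
from h import *
c=cam("top"); print(pointer(c))
im=c["im"][100:230,340:470]; save(np.clip(cv2.resize(im,(585,585),interpolation=cv2.INTER_CUBIC)*1.8,0,255).astype(np.uint8),"crop2.png")
st=env.get_state(); print(st["tcp_pos"],st["wrist_force"])
```

```text
(np.float64(0.6444), 33)
[ 0.71179195 -0.03139215  0.07893544] [ 0.2259911  -0.33479625  0.65548345]
```

View pics/crop2.png

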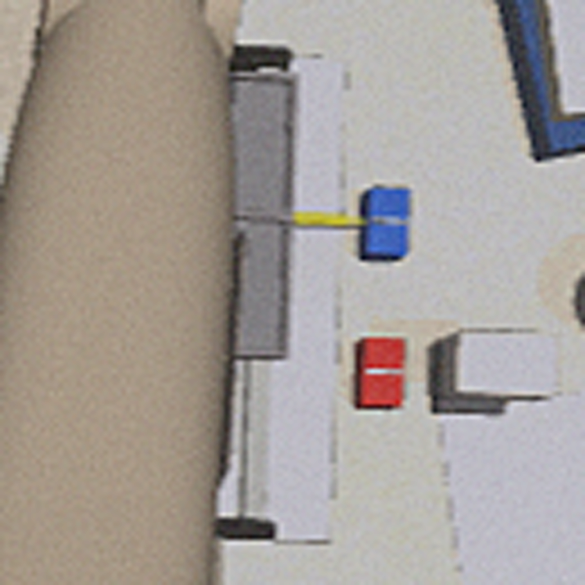

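Emit:
move_arm(
  moves=[0, 0, 0.04, 0, 0.06, 0, 0, 0.08, 0, 0.06, 0, 0, 0.12, 0, 0.06, -0.03, -0.001, 0.13, 0, 0.06, -0.07, -0.002, 0.13, 0, 0.06, -0.105, -0.003, 0.13, 0, 0.06, -0.115, -0.004, 0.13, 0, 0.06, -0.115, -0.004, 0.13, 0, 0.06],
)

```text
clock: 5.07
tcp_pos: [0.5939, -0.0351, 0.2099]
orientation: [-0.001, 0.728, 0.685, -0.001]
wrist_force: [-0.3, 0.0, -0.1]
finger_gap: 0.0603
grip_force: 0.0
```

Run:
```python
from h import *
s=cam("scene"); a=cv2.resize(s["im"][140:260,190:350],(800,600),interpolation=cv2.INTER_CUBIC); save(np.clip(a*1.5,0,255).astype(np.uint8),"s2.png")
st=env.get_state(); print(st["tcp_pos"],st["wrist_force"])
for P in [(0.597,-0.0355,.144),(0.712,-.031,.105),tuple(st["tcp_pos"])]: print((proj(s,P)-[190,140])*5)
```

```text
[ 0.59609229 -0.03532143  0.20999016] [-0.14641894  0.34305859 -0.82295663]
[[429.06624412 232.9848169 ]]
[[275.65269439 345.72234168]]
[[423.58991098 153.56557406]]
```

View pics/s2.png

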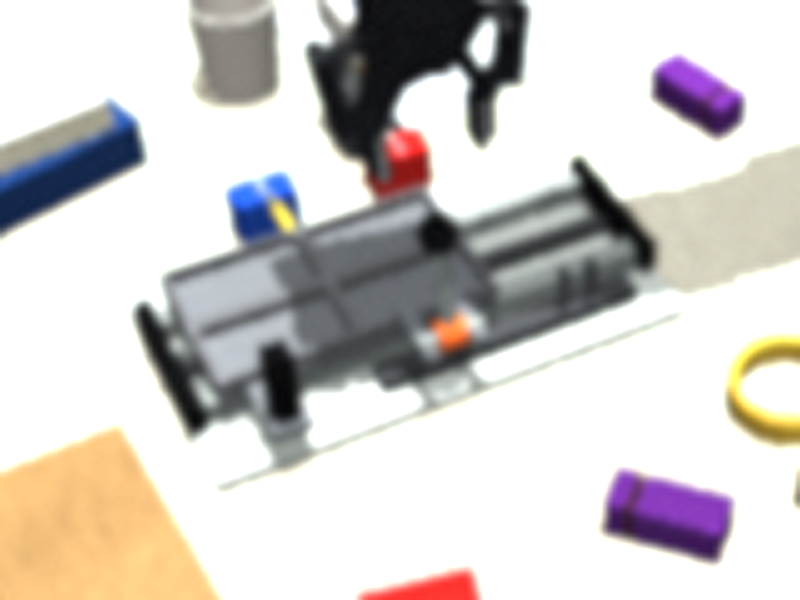

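Emit:
move_arm(
  moves=[-0.001, 0, -0.035, 0, 0.06, -0.001, 0, -0.075, 0, 0.06, -0.001, 0, -0.075, 0, 0.06, -0.001, 0, -0.075, 0, 0.06, -0.001, 0, -0.075, 0, 0.02, -0.001, 0, -0.075, 0, 0.02, -0.001, 0, -0.075, 0, 0.02, -0.001, 0, -0.075, 0, 0.02, -0.001, 0, -0.075, 0, 0.02, -0.001, 0, -0.075, 0, 0.02],
  newtons=20,
)

```text
clock: 5.95
tcp_pos: [0.5975, -0.0356, 0.1368]
orientation: [0.002, 0.728, 0.686, 0.001]
wrist_force: [-1.7, -0.5, 6.1]
finger_gap: 0.0266
grip_force: 19.6
```

Run:
```python
from h import *
c=cam("top"); print(pointer(c))
st=env.get_state(); print(st["tcp_pos"],st["wrist_force"],st["finger_gap"])
```

```text
(np.float64(0.648), 36)
[ 0.59750468 -0.03560511  0.13681752] [-1.26444001 -0.69355502  7.53765016] 0.02651635015608928
```

Emit:
move_arm(
  moves=[-0.002, 0, 0, 0, 0.02, -0.002, 0, 0, 0, 0.02, -0.0011, 0.0134, 0.0024, 0, 0.02, 0, 0.0303, 0.0024, 0, 0.02, 0.0011, 0.047, -0.0009, 0, 0.02, 0.0021, 0.0626, -0.0075, 0, 0.02, 0.003, 0.0766, -0.0171, 0, 0.02, 0.0038, 0.0884, -0.0293, 0, 0.02, 0.0043, 0.0956, -0.0398, 0, 0.02, 0.0045, 0.0984, -0.0451, 0, 0.02, 0.0045, 0.0984, -0.0451, 0, 0.02, 0.0045, 0.0984, -0.0451, 0, 0.02],
)

```text
clock: 7.0
tcp_pos: [0.6011, 0.0652, 0.0896]
orientation: [-0.001, 0.727, 0.686, 0.002]
wrist_force: [0.4, 5.3, 1.6]
finger_gap: 0.0239
grip_force: 19.5
```

Run:
```python
from h import *
c=cam("top"); print(pointer(c))
s=cam("scene"); a=cv2.resize(s["im"][140:260,190:350],(800,600),interpolation=cv2.INTER_CUBIC); save(np.clip(a*1.5,0,255).astype(np.uint8),"s3.png")
st=env.get_state(); print(st["tcp_pos"],st["wrist_force"],st["finger_gap"])
```

```text
(np.float64(0.6456), 35)
[0.60107673 0.06506772 0.08986329] [0.2301999  6.5807566  1.32004198] 0.023646745447936504
```

View pics/s3.png

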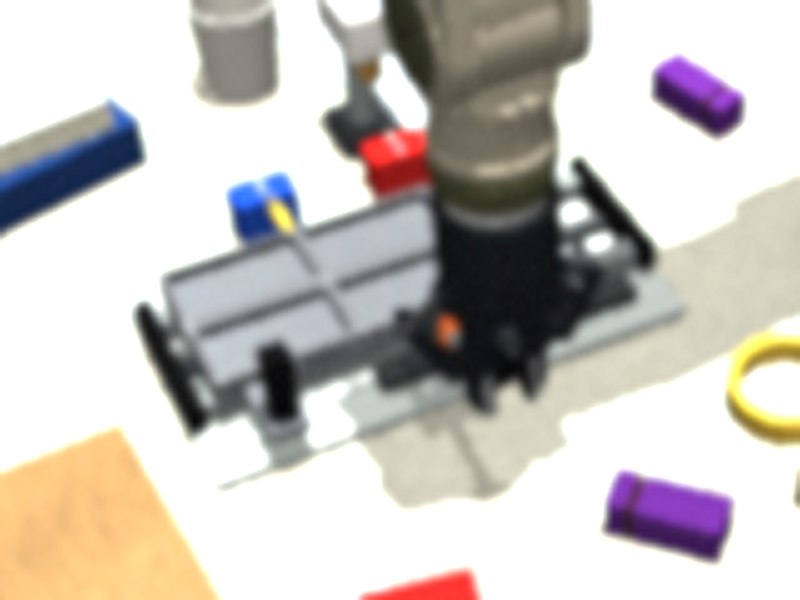

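Emit:
move_arm(
  moves=[0, 0, 0, 0, 0.06, 0, 0, 0, 0, 0.06, 0, 0, 0, 0, 0.06, 0, 0, 0.04, 0, 0.06, 0, 0, 0.08, 0, 0.06, 0, 0, 0.12, 0, 0.06, 0, 0.04, 0.12, 0, 0.06, 0, 0.08, 0.12, 0, 0.06, 0, 0.12, 0.12, 0, 0.06, 0, 0.14, 0.12, 0, 0.06, 0, 0.14, 0.12, 0, 0.06],
)

```text
clock: 8.02
tcp_pos: [0.6001, 0.2071, 0.2092]
orientation: [-0.0, 0.726, 0.687, 0.001]
wrist_force: [0.0, 0.5, 0.9]
finger_gap: 0.0598
grip_force: 0.0
```

Run:
```python
from h import *
c=cam("top"); print(pointer(c))
for w in wood(c): print(w)
s=cam("scene"); a=cv2.resize(s["im"][140:260,190:350],(560,420),interpolation=cv2.INTER_CUBIC)
b=cv2.resize(c["im"][100:230,330:430],(323,420),interpolation=cv2.INTER_CUBIC)
a=np.hstack([a,b[:,:240]])
save(np.clip(a*1.5,0,255).astype(np.uint8),"s4.png")
st=env.get_state(); print(st["tcp_pos"],st["orientation"])
for L in(.8,.9,1,1.14):
  p=np.array([.5972,-.0355])+np.array([.066,.998])*(.0218+.085*np.sin(L)); P=(*p,.062+.085*np.cos(L))
  print(L,(proj(s,P)-[190,140])*3.5,560+(proj(c,P)-[330,100])*3.23)
```

```text
(np.float64(0.6456), 34)
(array([0.3985, 0.0861]), array([0.063, 0.089]), np.float32(0.22))
[0.60038858 0.20360467 0.20901722] [ 1.50572315e-04  7.27443072e-01  6.86167957e-01 -3.00112542e-04]
0.8 [[339.39410464 236.36699923]] [[568.96303731 737.57025934]]
0.9 [[342.37357346 245.29498869]] [[562.93305823 738.20482145]]
1 [[345.05492513 254.15161196]] [[557.6372339  738.94581548]]
1.14 [[348.25016193 266.23025085]] [[551.54461832 740.14341041]]
```

View pics/s4.png

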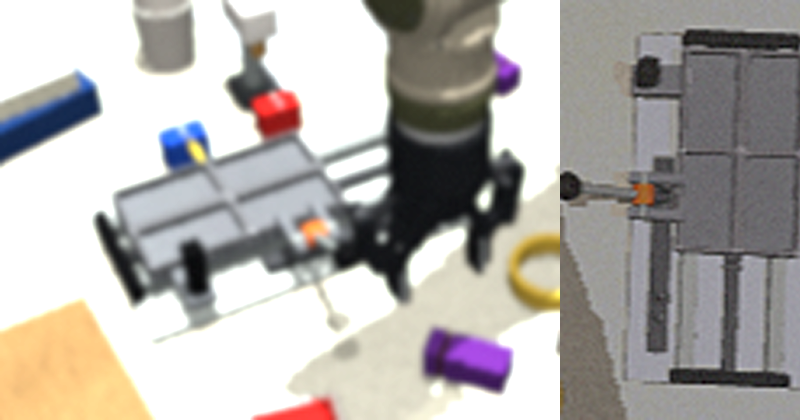

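Run:
```python
from h import *
c=cam("top")
im=c["im"]; g=im[145:170,325:350].max(2); m=(g<38).astype(np.uint8)
n,l,s,ce=cv2.connectedComponentsWithStats(m); print(s,ce+[325,145])
for i in range(1,n):
    for z in(.1,.13): print(i,ray(c,ce[i]+[325,145],z))
save(np.clip(cv2.resize(cv2.hconcat([im[110:210,320:430]]),(770,700)//np.array(1) if 0 else (660,600),interpolation=cv2.INTER_CUBIC)*1.8,0,255).astype(np.uint8),"x2.png")
```

```text
[[  0   0  25  25 570]
 [  3   8   8   9  55]] [[337.52982456 156.97192982]
 [331.50909091 157.29090909]]
1 [[0.5984259  0.05055093 0.1       ]]
1 [[0.59435092 0.0513619  0.13      ]]
```

Emit:
move_arm(
  moves=[-0.002, -0.04, 0, 0, 0, -0.002, -0.08, 0, 0, 0, -0.002, -0.12, 0, 0, 0, -0.002, -0.143, 0, 0, 0, -0.002, -0.143, -0.03, 0, 0, -0.002, -0.143, -0.06, 0, 0, -0.002, -0.143, -0.07, 0, 0, -0.002, -0.143, -0.078, 0, 0, -0.002, -0.143, -0.083, 0, 0, -0.002, -0.143, -0.085, 0, 0, -0.002, -0.143, -0.085, 0, 0],
)

```text
clock: 9.08
tcp_pos: [0.5991, 0.0602, 0.1249]
orientation: [0.0, 0.728, 0.686, 0.0]
wrist_force: [0.9, 0.0, 0.2]
finger_gap: -0.0003
grip_force: 0.0
```

Emit:
move_arm(
  moves=[0, 0, -0.003, 0, 0, 0, 0, -0.006, 0, 0, 0, 0, -0.007, 0, 0, 0, 0, -0.007, 0, 0],
)

```text
clock: 9.42
tcp_pos: [0.5999, 0.0606, 0.1188]
orientation: [0.001, 0.728, 0.686, 0.001]
wrist_force: [-1.0, 2.1, 5.3]
finger_gap: -0.0002
grip_force: 2.5
```

Emit:
move_arm(
  moves=[0, 0, -0.002, 0, 0, 0, 0, -0.002, 0, 0, 0, 0, -0.002, 0, 0],
)

```text
clock: 9.67
tcp_pos: [0.6007, 0.0606, 0.1183]
orientation: [0.002, 0.728, 0.686, 0.002]
wrist_force: [-1.3, 1.6, 11.9]
finger_gap: 0.0001
grip_force: 5.8
```

Emit:
move_arm(
  moves=[0, 0, 0.04, 0, 0, 0, 0, 0.08, 0, 0, 0, 0, 0.08, 0, 0.05, 0, 0.03, 0.08, 0, 0.06, 0, 0.03, 0.08, 0, 0.06],
)

```text
clock: 10.08
tcp_pos: [0.5993, 0.0931, 0.1967]
orientation: [0.0, 0.727, 0.686, 0.002]
wrist_force: [-0.4, 0.4, -0.5]
finger_gap: 0.0359
grip_force: 0.0
```

Run:
```python
from h import *
c=cam("top"); print(pointer(c))
for w in wood(c): print(w)
im=c["im"]; m=(im[145:170,320:350].max(2)<38).astype(np.uint8)
n,l,s,ce=cv2.connectedComponentsWithStats(m)
for i in range(1,n): print(s[i],ray(c,ce[i]+[320,145],.098))
st=env.get_state(); print(st["tcp_pos"],st["orientation"])
```

```text
(np.float64(0.6461), 32)
(array([0.577 , 0.3403]), array([0.033, 0.079]), np.float32(1.234))
(array([0.4353, 0.226 ]), array([0.033, 0.06 ]), np.float32(1.473))
[0.59886171 0.09178489 0.19595161] [4.66434196e-04 7.27090556e-01 6.86541012e-01 7.38597710e-04]
```

Emit:
move_arm(
  moves=[-0.035, 0.025, 0, -0.045, 0.07, -0.07, 0.05, 0, -0.045, 0.07, -0.1, 0.075, 0, -0.045, 0.07, -0.13, 0.1, 0, -0.045, 0.07, -0.1645, 0.1245, -0.03, -0.045, 0.07, -0.1645, 0.1245, -0.07, -0.045, 0.07, -0.1645, 0.1245, -0.1, -0.045, 0.07, -0.1645, 0.1245, -0.1, -0.045, 0.07, -0.1645, 0.1245, -0.1, -0.045, 0.07],
)

```text
clock: 10.88
tcp_pos: [0.4324, 0.2139, 0.0942]
orientation: [-0.001, 0.743, 0.669, -0.002]
wrist_force: [0.3, -0.8, 0.1]
finger_gap: 0.0702
grip_force: 0.0
```

Run:
```python
from h import *
st=env.get_state(); print(st["tcp_pos"],st["orientation"]); q=st["orientation"]; print(2*np.arctan2(q[2],q[1])-np.pi/2)
s=cam("scene"); p=proj(s,(.4343,.2161,.034))[0]; print(p)
x,y=p.astype(int)-60; save(np.clip(cv2.resize(s["im"][y:y+100,x:x+120],(600,500))*1.3,0,255).astype(np.uint8),"s5.png")
for w in wood(cam("top")): print(w)
hs=cv2.cvtColor(s["im"],cv2.COLOR_RGB2HSV)
```

```text
[0.43238152 0.21394969 0.09416831] [-0.00076641  0.74311038  0.66916531 -0.00203963]
-0.10462208702935949
[359.74424848 238.94039173]
(array([0.577 , 0.3403]), array([0.033, 0.079]), np.float32(1.234))
(array([0.3935, 0.1046]), array([0.081, 0.089]), np.float32(0.422))
```

View pics/s5.png

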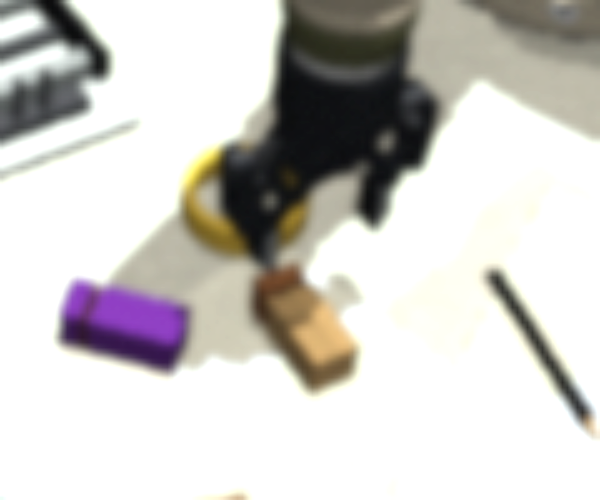

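Emit:
move_arm(
  moves=[0.002, 0.002, -0.03, 0, 0.06, 0.002, 0.002, -0.06, 0, 0.06, 0.002, 0.002, -0.072, 0, 0.06, 0.002, 0.002, -0.072, 0, 0.06, 0.002, 0.002, -0.072, 0, 0.025, 0.002, 0.002, -0.072, 0, 0.025, 0.002, 0.002, -0.072, 0, 0.025, 0.002, 0.002, -0.072, 0, 0.025, 0.002, 0.002, -0.072, 0, 0.025],
  newtons=40,
)

```text
clock: 11.73
tcp_pos: [0.4385, 0.2171, 0.0256]
orientation: [0.001, 0.743, 0.669, 0.002]
wrist_force: [1.4, -1.4, 6.8]
finger_gap: 0.0331
grip_force: 41.4
```

Emit:
move_arm(
  moves=[0, 0, 0.04, 0, 0.025, 0, 0, 0.08, 0, 0.025, 0.01, -0.02, 0.12, 0.12, 0.025, 0.03, -0.05, 0.135, 0.24, 0.025, 0.05, -0.08, 0.135, 0.36, 0.025, 0.07, -0.11, 0.135, 0.48, 0.025, 0.09, -0.14, 0.135, 0.6, 0.025, 0.11, -0.17, 0.135, 0.72, 0.025, 0.13, -0.2, 0.135, 0.84, 0.025, 0.15, -0.23, 0.135, 0.96, 0.025, 0.17, -0.26, 0.135, 1.08, 0.025, 0.19, -0.29, 0.135, 1.2, 0.025],
)

```text
clock: 12.73
tcp_pos: [0.6271, -0.0752, 0.1594]
orientation: [0.001, 0.233, 0.973, 0.0]
wrist_force: [0.5, -0.6, -0.1]
finger_gap: 0.0329
grip_force: 40.5
```

Emit:
move_arm(
  moves=[0.02, -0.03, 0, 0.12, 0.025, 0.04, -0.06, 0, 0.24, 0.025, 0.058, -0.086, 0, 0.36, 0.025, 0.058, -0.086, 0, 0.407, 0.025, 0.058, -0.086, 0, 0.407, 0.025, 0.058, -0.086, 0, 0.407, 0.025],
)

```text
clock: 13.23
tcp_pos: [0.6839, -0.1596, 0.1584]
orientation: [-0.0, 0.035, 0.999, 0.0]
wrist_force: [0.5, 0.2, -1.0]
finger_gap: 0.0333
grip_force: 40.5
```

Run:
```python
from h import *
st=env.get_state(); q=st["orientation"]; print(st["tcp_pos"],2*np.arctan2(q[2],q[1])-np.pi/2,st["finger_gap"],st["joint_pos"])
c=cam("top"); s=cam("scene")
for w in wood(c,100): print(w)
a=cv2.resize(s["im"][130:250,190:350],(560,420),interpolation=cv2.INTER_CUBIC)
for P in [(.686,-.161,.045),(.584,-.154,.045),(.637,-.126,.055),(.686,-.161,.15)]:
    u=(proj(s,P)[0]-[190,130])*3.5; cv2.circle(a,tuple(int(i) for i in u),4,(255,0,0),-1)
b=cv2.resize(c["im"][100:230,330:430],(323,420),interpolation=cv2.INTER_CUBIC)
for P in [(.686,-.161,.045),(.584,-.154,.045),(.637,-.126,.055)]:
    u=(proj(c,P)[0]-[330,100])*3.23; cv2.circle(b,tuple(int(i) for i in u),3,(255,0,0),-1)
save(np.clip(np.hstack([a,b[:,80:]])*1.5,0,255).astype(np.uint8)[:,:800],"s6.png")
```

```text
[ 0.68390545 -0.15955128  0.15844467] 1.499882767207692 0.0333405842380665 [-3.43508692e-01  5.95407727e-01  2.86980025e-01  1.26275416e+00
  3.57229628e-04 -2.72595202e-01]
(array([0.577 , 0.3403]), array([0.033, 0.079]), np.float32(1.234))
(array([0.414 , 0.0971]), array([0.051, 0.09 ]), np.float32(1.437))
```

View pics/s6.png

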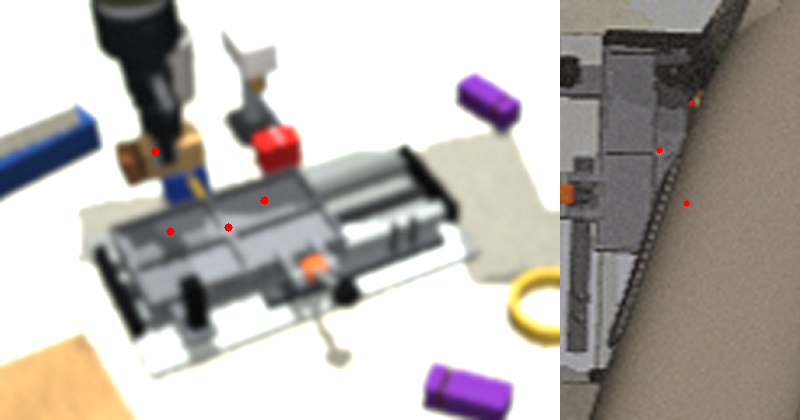

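Emit:
move_arm(
  moves=[0.001, -0.001, -0.04, 0.005, 0.025, 0.001, -0.001, -0.07, 0.005, 0.025, 0.001, -0.001, -0.083, 0.005, 0.025, 0.001, -0.001, -0.088, 0.005, 0.025, 0.001, -0.001, -0.088, 0.005, 0.025, 0.001, -0.001, -0.088, 0.005, 0.025],
)

```text
clock: 13.83
tcp_pos: [0.6851, -0.1592, 0.0713]
orientation: [0.0, 0.031, 1.0, -0.0]
wrist_force: [0.8, 0.1, -0.7]
finger_gap: 0.0328
grip_force: 41.4
```

Emit:
move_arm(
  moves=[0, 0, -0.002, 0, 0.025, 0, 0, -0.002, 0, 0.025, 0, 0, -0.002, 0, 0.045, 0, 0, -0.002, 0, 0.05, 0, 0, -0.002, 0, 0.05, 0, 0, 0.03, 0, 0.05, 0, 0, 0.07, 0, 0.05, 0, 0, 0.1, 0, 0.05, 0, 0, 0.13, 0, 0.05, 0, 0, 0.13, 0, 0.05],
)

```text
clock: 14.67
tcp_pos: [0.688, -0.1615, 0.2081]
orientation: [0.005, 0.032, 0.999, -0.002]
wrist_force: [0.5, -0.4, 0.7]
finger_gap: 0.0501
grip_force: 0.0
```

Emit:
move_arm(
  moves=[-0.11, 0.5, 0, 1.3, 0.07, -0.11, 0.5, 0, 1.3, 0.07, -0.11, 0.5, 0, 1.3, 0.07, -0.11, 0.5, 0, 1.3, 0.07, -0.11, 0.5, 0, 1.3, 0.07, -0.11, 0.5, 0, 1.3, 0.07, -0.11, 0.5, 0, 1.3, 0.07, -0.11, 0.5, 0, 1.3, 0.07, -0.11, 0.5, 0, 1.3, 0.07, -0.11, 0.5, 0, 1.3, 0.07, -0.11, 0.5, 0, 1.3, 0.07, -0.11, 0.5, 0, 1.3, 0.07],
)

```text
clock: 15.67
tcp_pos: [0.5769, 0.3297, 0.2]
orientation: [-0.0, -0.58, 0.814, -0.0]
wrist_force: [-0.2, 0.3, 0.0]
finger_gap: 0.0698
grip_force: 0.0
```

Run:
```python
from h import *
st=env.get_state(); q=st["orientation"]; print(st["tcp_pos"],(2*np.arctan2(q[2],q[1])-np.pi/2))
c=cam("top"); print(pointer(c))
for w in wood(c,100): print(w)
for w in wood(c,100,z=.079): print("tray",w)
```

```text
[0.57692109 0.3297365  0.20002143] 2.809130300277346
(np.float64(0.6474), 31)
(array([ 0.6824, -0.1677]), array([0.036, 0.06 ]), np.float32(-0.082))
(array([0.577 , 0.3403]), array([0.033, 0.039]), np.float32(1.234))
(array([0.3905, 0.1125]), array([0.063, 0.089]), np.float32(0.396))
tray (array([ 0.674 , -0.1598]), array([0.035, 0.058]), np.float32(-0.082))
tray (array([0.5718, 0.3325]), array([0.032, 0.038]), np.float32(1.234))
tray (array([0.3911, 0.1118]), array([0.061, 0.086]), np.float32(0.396))
```

Emit:
move_arm(
  moves=[0, 0.0105, -0.04, 0, 0.07, 0, 0.0105, -0.08, 0, 0.07, 0, 0.0105, -0.12, 0, 0.06, 0, 0.0105, -0.155, 0, 0.06, 0, 0.0105, -0.178, 0, 0.06, 0, 0.0105, -0.178, 0, 0.06, 0, 0.0105, -0.178, 0, 0.025, 0, 0.0105, -0.178, 0, 0.025, 0, 0.0105, -0.178, 0, 0.025, 0, 0.0105, -0.178, 0, 0.025, 0, 0.0105, -0.178, 0, 0.025],
)

```text
clock: 16.63
tcp_pos: [0.5791, 0.339, 0.0244]
orientation: [0.002, -0.579, 0.815, -0.0]
wrist_force: [-0.7, -0.6, 4.2]
finger_gap: 0.0331
grip_force: 43.1
```

Emit:
move_arm(
  moves=[0, 0, 0.04, 0, 0.025, 0, 0, 0.08, 0, 0.025, 0, -0.02, 0.12, -0.12, 0.025, 0, -0.05, 0.14, -0.24, 0.025, 0, -0.09, 0.14, -0.36, 0.025, 0, -0.13, 0.14, -0.48, 0.025, 0.001, -0.17, 0.14, -0.6, 0.025, 0.001, -0.21, 0.14, -0.72, 0.025, 0.002, -0.25, 0.14, -0.84, 0.025, 0.002, -0.29, 0.14, -0.96, 0.025, 0.003, -0.33, 0.14, -1.08, 0.025, 0.003, -0.36, 0.14, -1.2, 0.025],
)

```text
clock: 17.63
tcp_pos: [0.5809, -0.0247, 0.1634]
orientation: [0.001, -0.014, 1.0, -0.0]
wrist_force: [-0.4, 0.3, -1.4]
finger_gap: 0.0331
grip_force: 42.6
```

Emit:
move_arm(
  moves=[0.001, -0.03, 0, -0.1, 0.025, 0.001, -0.07, 0, -0.1, 0.025, 0.002, -0.11, 0, -0.1, 0.025, 0.002, -0.133, 0, -0.1, 0.025, 0.002, -0.133, 0, -0.1, 0.025, 0.002, -0.133, 0, -0.1, 0.025],
)

```text
clock: 18.13
tcp_pos: [0.5827, -0.1563, 0.1629]
orientation: [0.001, 0.033, 0.999, -0.0]
wrist_force: [-0.5, -0.6, -0.6]
finger_gap: 0.0331
grip_force: 42.6
```

Run:
```python
from h import *
st=env.get_state(); q=st["orientation"]; print(st["tcp_pos"],(2*np.arctan2(q[2],q[1])-np.pi/2),st["finger_gap"],st["wrist_force"])
```

```text
[ 0.58271542 -0.15626991  0.16287983] 1.503916574599692 0.0331078010135486 [-0.45036023 -0.55726076 -0.64864214]
```

Emit:
move_arm(
  moves=[0.001, 0.002, -0.04, 0, 0.025, 0.001, 0.002, -0.075, 0, 0.025, 0.001, 0.002, -0.088, 0, 0.025, 0.001, 0.002, -0.093, 0, 0.025, 0.001, 0.002, -0.0945, 0, 0.025, 0.001, 0.002, -0.0945, 0, 0.025],
)

```text
clock: 18.63
tcp_pos: [0.5832, -0.1507, 0.0689]
orientation: [-0.0, 0.031, 1.0, 0.0]
wrist_force: [-0.8, -0.4, 2.8]
finger_gap: 0.0331
grip_force: 43.7
```

Emit:
move_arm(
  moves=[0, 0, 0, 0, 0.05, 0, 0, 0, 0, 0.05, 0, 0, 0, 0, 0.05, 0, 0, 0.04, 0, 0.05, 0, 0, 0.08, 0, 0.05, 0, 0, 0.12, 0, 0.05, 0, 0.04, 0.13, 0, 0.05, 0, 0.08, 0.13, 0, 0.05, 0, 0.12, 0.13, 0, 0.05, 0, 0.16, 0.13, 0, 0.05, 0, 0.2, 0.13, 0, 0.05, 0, 0.24, 0.13, 0, 0.05],
)

```text
clock: 19.63
tcp_pos: [0.5835, 0.0894, 0.1981]
orientation: [0.0, 0.032, 0.999, 0.0]
wrist_force: [0.1, -0.2, -0.2]
finger_gap: 0.05
grip_force: 0.0
```

Emit:
move_arm(
  moves=[0, 0.04, 0, -0.12, 0.05, 0, 0.08, 0, -0.24, 0.05, 0, 0.12, 0, -0.36, 0.05, 0, 0.16, 0, -0.48, 0.05, 0, 0.16, 0, -0.6, 0.05, 0, 0.16, 0, -0.72, 0.05],
)

```text
clock: 20.13
tcp_pos: [0.5831, 0.2509, 0.1974]
orientation: [-0.0, 0.382, 0.924, 0.0]
wrist_force: [-0.6, 0.2, 0.9]
finger_gap: 0.0502
grip_force: 0.0
```

Run:
```python
from h import *
st=env.get_state(); q=st["orientation"]; print(st["tcp_pos"],(2*np.arctan2(q[2],q[1])-np.pi/2))
c=cam("top"); s=cam("scene"); print(pointer(c))
for w in wood(c,80): print(w)
im=c["im"]; m=(im[145:170,318:350].max(2)<38).astype(np.uint8)
n,l,t,ce=cv2.connectedComponentsWithStats(m)
for i in range(1,n): print("ball?",t[i],ray(c,ce[i]+[318,145],.098))
a=cv2.resize(s["im"][120:260,180:360],(450,350),interpolation=cv2.INTER_CUBIC)
b=cv2.resize(im[100:230,315:445],(350,350),interpolation=cv2.INTER_CUBIC)
save(np.clip(np.hstack([a,b])*1.5,0,255).astype(np.uint8),"s7.png")
```

```text
[0.58308363 0.2508519  0.19742372] 0.7858167199548558
(np.float64(0.6475), 32)
(array([ 0.6824, -0.1677]), array([0.036, 0.06 ]), np.float32(-0.082))
(array([ 0.602 , -0.1593]), array([0.033, 0.059]), np.float32(-0.023))
(array([0.4778, 0.6408]), array([0.029, 0.032]), np.float32(1.556))
(array([0.4379, 0.6208]), array([0.03 , 0.031]), np.float32(0.464))
(array([0.3959, 0.1001]), array([0.087, 0.089]), np.float32(-0.8))
(array([0.3982, 0.6409]), array([0.031, 0.032]), np.float32(0.983))
(array([0.3577, 0.6206]), array([0.029, 0.033]), np.float32(1.556))
ball? [10  8  8  8 53] [[0.60062174 0.05028758 0.098     ]]
```

View pics/s7.png

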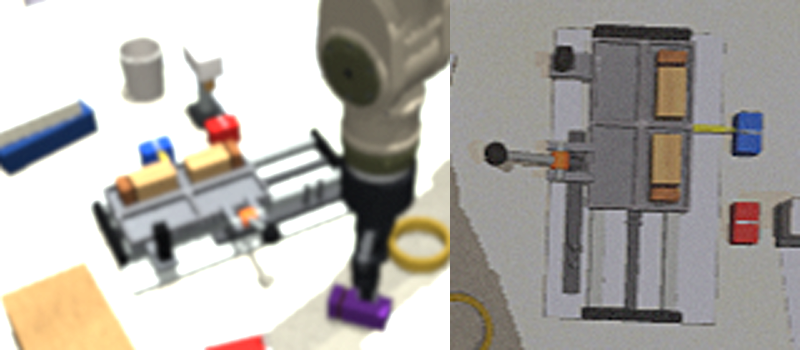

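Emit:
move_arm(
  moves=[0.005, -0.03, 0, -0.12, 0.06, 0.01, -0.06, 0, -0.24, 0.06, 0.0175, -0.09, 0, -0.36, 0.06, 0.0175, -0.12, 0, -0.48, 0.06, 0.0175, -0.15, 0, -0.6, 0.06, 0.0175, -0.18, 0, -0.72, 0.06, 0.0175, -0.2, 0, -0.84, 0.06, 0.0175, -0.2, 0, -0.852, 0.06, 0.0175, -0.2, 0, -0.852, 0.06, 0.0175, -0.2, -0.04, -0.852, 0.06],
)

```text
clock: 21.07
tcp_pos: [0.6064, 0.0471, 0.1652]
orientation: [0.005, 0.729, 0.685, 0.005]
wrist_force: [2.5, -0.2, 0.8]
finger_gap: 0.06
grip_force: 0.0
```

Emit:
move_arm(
  moves=[0, 0, -0.02, 0, 0.06, 0, 0, -0.02, 0, 0.06, 0, 0, -0.02, 0, 0.06],
)

```text
clock: 21.32
tcp_pos: [0.6001, 0.0484, 0.1369]
orientation: [-0.001, 0.729, 0.685, -0.001]
wrist_force: [0.2, -0.2, 0.3]
finger_gap: 0.0606
grip_force: 0.0
```

Good. Descend and grip the ball.

Emit:
move_arm(
  moves=[0, 0.001, -0.03, 0, 0.06, 0, 0.001, -0.05, 0, 0.06, 0, 0.001, -0.05, 0, 0.06, 0, 0.001, -0.05, 0, 0.02, 0, 0.001, -0.05, 0, 0.02, 0, 0.001, -0.05, 0, 0.02, 0, 0.001, -0.05, 0, 0.02, 0, 0.001, -0.05, 0, 0.02, 0, 0.001, -0.05, 0, 0.02],
  newtons=25,
)

```text
clock: 22.07
tcp_pos: [0.6023, 0.0487, 0.0902]
orientation: [0.001, 0.73, 0.684, 0.001]
wrist_force: [-2.6, 1.2, 6.1]
finger_gap: 0.0261
grip_force: 24.2
```

Emit:
move_arm(
  moves=[-0.0004, -0.0057, 0.0104, 0, 0.02, -0.0009, -0.0134, 0.0206, 0, 0.02, -0.0015, -0.0225, 0.0295, 0, 0.02, -0.0024, -0.0365, 0.0391, 0, 0.02, -0.0034, -0.0521, 0.0457, 0, 0.02, -0.0045, -0.0687, 0.0491, 0, 0.02, -0.0057, -0.0857, 0.0491, 0, 0.02, -0.0063, -0.0958, 0.0474, 0, 0.02, -0.0063, -0.0958, 0.0474, 0, 0.02, -0.0063, -0.0958, 0.0474, 0, 0.02],
)

```text
clock: 22.9
tcp_pos: [0.5951, -0.0487, 0.1355]
orientation: [0.0, 0.73, 0.683, 0.0]
wrist_force: [0.9, 0.3, -0.4]
finger_gap: 0.0199
grip_force: 0.0
```

Emit:
move_arm(
  moves=[0, 0, 0.04, 0, 0.02, 0, 0, 0.08, 0, 0.02, 0, 0, 0.08, 0, 0.02],
)

```text
clock: 23.15
tcp_pos: [0.5983, -0.0476, 0.2231]
orientation: [0.005, 0.729, 0.684, 0.003]
wrist_force: [1.4, -0.8, 0.5]
finger_gap: 0.0202
grip_force: 0.0
```

Run:
```python
from h import *
st=env.get_state(); print(st["tcp_pos"])
c=cam("top"); s=cam("scene"); im=c["im"]; print(pointer(c))
for w in wood(c,80): print(w)
a=cv2.resize(s["im"][120:260,180:360],(450,350),interpolation=cv2.INTER_CUBIC)
b=cv2.resize(im[100:230,315:445],(350,350),interpolation=cv2.INTER_CUBIC)
save(np.clip(np.hstack([a,b])*1.5,0,255).astype(np.uint8),"s8.png")
# predicted scene ball pixels for leans; pivot from locked ball
for L in(-.26,0,.3,.6,.9,1.14):
  p=np.array([.6006,.0503])+np.array([.066,.998])*(.085*np.sin(L)-.0773); P=(*p,.062+.085*np.cos(L))
  print(L,p.round(4),((proj(s,P)-[180,120])*2.5).round(0))
```

```text
[ 0.59832609 -0.04757032  0.22309878]
(np.float64(0.6466), 11)
(array([0.478 , 0.6405]), array([0.03 , 0.031]), np.float32(1.412))
(array([0.438 , 0.6208]), array([0.03 , 0.031]), np.float32(0.464))
(array([0.4017, 0.1088]), array([0.066, 0.089]), np.float32(-0.535))
(array([0.398 , 0.6405]), array([0.031, 0.031]), np.float32(-0.588))
(array([0.3578, 0.6223]), array([0.029, 0.03 ]), np.float32(1.556))
-0.26 [ 0.5941 -0.0487] [[237. 160.]]
0 [ 0.5955 -0.0268] [[244. 168.]]
0.3 [ 0.5972 -0.0018] [[252. 182.]]
0.6 [0.5987 0.0211] [[260. 199.]]
0.9 [0.5999 0.0396] [[267. 218.]]
1.14 [0.6006 0.0502] [[271. 233.]]
```

View pics/s8.png

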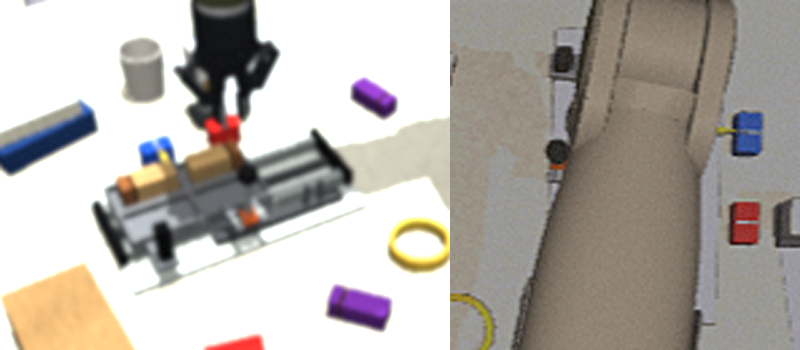

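Emit:
move_arm(
  moves=[-0.001, 0.04, 0, 0, 0, -0.001, 0.083, 0, 0, 0, -0.001, 0.083, 0, 0, 0, -0.001, 0.083, -0.04, 0, 0, -0.001, 0.083, -0.08, 0, 0, -0.001, 0.083, -0.085, 0, 0, -0.002, 0.07, -0.085, 0, 0, -0.003, 0.055, -0.085, 0, 0, -0.003, 0.043, -0.085, 0, 0, -0.004, 0.033, -0.085, 0, 0, -0.004, 0.029, -0.085, 0, 0, -0.004, 0.029, -0.085, 0, 0],
)

```text
clock: 24.25
tcp_pos: [0.5916, -0.0201, 0.1313]
orientation: [0.001, 0.73, 0.683, 0.001]
wrist_force: [-0.1, 0.4, 0.4]
finger_gap: 0.0001
grip_force: 0.0
```

Emit:
move_arm(
  moves=[0, 0.01, 0.03, 0, 0, 0, 0.01, 0.07, 0, 0.05, 0.03, 0, 0.08, 0, 0.06, 0.07, -0.005, 0.08, 0, 0.06, 0.1, -0.01, 0.08, 0, 0.06, 0.12, -0.011, 0.08, 0, 0.06, 0.12, -0.011, 0.08, 0, 0.06],
)

```text
clock: 24.83
tcp_pos: [0.7142, -0.03, 0.2089]
orientation: [0.001, 0.73, 0.684, 0.001]
wrist_force: [-1.8, -0.5, -0.5]
finger_gap: 0.0598
grip_force: 0.0
```

Run:
```python
from h import *
st=env.get_state(); print(st["tcp_pos"],st["orientation"])
s=cam("scene"); m=(s["im"].max(2)<60).astype(np.uint8)[165:210,255:300]
n,l,t,ce=cv2.connectedComponentsWithStats(m)
for i in range(1,n):
    if t[i,4]>8: print(t[i],((ce[i]+[255,165]-[180,120])*2.5).round(0))
```

```text
[ 0.71424419 -0.0300112   0.20885523] [7.17752740e-04 7.29803452e-01 6.83656460e-01 5.00673915e-04]
[ 0  0 12  6 47] [197. 117.]
[  3  16  42  17 165] [243. 174.]
[ 28  32  17  13 114] [279. 209.]
[ 0 39 17  6 59] [211. 218.]
```

Run:
```python
from h import *
s=cam("scene"); g=s["im"].max(2)
print(g[176:198,266:290])
```

```text
[[104 109 107 104 110 122 129 127 121 132 168 201 220 224 224 224 224 224
  224 224 225 225 225 225]
 [135 143 139 122 120 133 144 146 144 158 188 214 223 226 226 225 226 226
  225 225 225 225 224 222]
 [171 177 171 147 127 131 145 151 151 166 192 217 225 227 226 226 226 226
  225 224 223 221 217 211]
 [191 193 190 172 143 124 130 137 133 142 168 203 222 227 226 226 225 224
  222 218 213 209 202 193]
 [197 198 198 188 157 117 103 101  92  93 124 176 212 224 224 222 218 214
  209 203 197 191 183 176]
 [198 197 196 184 152 105  70  57  46  46  77 136 188 210 214 209 203 197
  190 185 178 172 163 150]
 [187 178 170 156 128  87  48  26  19  17  37  87 142 178 191 190 185 179
  174 165 153 142 128 113]
 [157 140 128 115  97  67  33  13  12  12  16  42  87 135 164 172 165 156
  145 132 114 100  90  83]
 [117 104  93  84  71  48  21  10  12  11  10  17  49  96 132 141 133 119
  107  94  85  82  88  99]
 [ 86  82  79  74  60  39  18  10  11  10  10  11  32  67  95 102  94  88
   87  91  99 115 134 151]
 [ 75  74  73  71  61  44  22  11   8   8   9  13  30  56  73  78  82  95
  115 133 151 16
[... 422 characters left out ...]
65  63  61  59  57  54  52  57  65  70  65  61  62  65  62  59  64
   72  73  66  57  50  44]
 [ 62  61  57  54  52  51  52  54  59  66  71  69  69  71  72  69  60  55
   57  58  52  43  39  40]
 [ 55  53  50  51  52  56  60  63  67  70  73  70  70  72  74  72  66  59
   57  57  53  47  48  60]
 [ 53  54  56  58  62  66  70  73  73  73  73  71  69  71  73  74  71  66
   60  58  56  61  75  94]
 [ 60  64  66  68  71  73  74  75  75  73  73  72  68  68  72  74  74  71
   64  57  60  73  97 116]
 [ 71  72  73  74  74  75  75  75  73  72  72  72  69  68  73  74  74  73
   68  60  61  73  94 112]
 [ 75  76  75  74  75  74  76  75  74  71  70  74  72  72  74  75  74  72
   69  62  59  64  79  97]]
```

Emit:
move_arm(
  moves=[0, 0, -0.04, 0, 0.06, 0, 0, -0.08, 0, 0.06, 0, 0, -0.12, 0, 0.06, 0, 0, -0.13, 0, 0.06, 0, 0, -0.13, 0, 0.06, 0, 0, -0.13, 0, 0.01, 0, 0, -0.13, 0, 0.01, 0, 0, -0.13, 0, 0.01, 0, 0, -0.13, 0, 0.01, 0, 0, -0.13, 0, 0.01, 0, 0, -0.13, 0, 0.01],
  newtons=40,
)

```text
clock: 25.85
tcp_pos: [0.7138, -0.0297, 0.0844]
orientation: [0.003, 0.73, 0.684, 0.002]
wrist_force: [1.4, -0.6, 6.4]
finger_gap: 0.0194
grip_force: 40.2
```

Emit:
move_arm(
  moves=[-0.005, 0.0003, 0, 0, 0.01, -0.012, 0.0008, 0, 0, 0.01, -0.022, 0.0015, 0, 0, 0.01, -0.032, 0.0021, 0, 0, 0.01, -0.042, 0.0028, 0, 0, 0.01, -0.052, 0.0034, 0, 0, 0.01, -0.062, 0.0041, 0, 0, 0.01, -0.072, 0.0048, 0, 0, 0.01, -0.082, 0.0054, 0, 0, 0.01, -0.092, 0.0061, 0, 0, 0.01, -0.1, 0.0066, 0, 0, 0.01, -0.1, 0.0066, 0, 0, 0.01],
)

```text
clock: 26.85
tcp_pos: [0.6121, -0.0236, 0.0843]
orientation: [0.003, 0.73, 0.684, 0.001]
wrist_force: [-2.4, -2.4, 10.3]
finger_gap: 0.0193
grip_force: 40.9
```

Emit:
move_arm(
  moves=[-0.005, 0.0003, 0, 0, 0.01, -0.008, 0.0005, 0, 0, 0.01, -0.009, 0.0006, 0, 0, 0.01, -0.009, 0.0006, 0, 0, 0.01],
)

```text
clock: 27.18
tcp_pos: [0.6049, -0.0232, 0.0843]
orientation: [0.004, 0.73, 0.684, 0.002]
wrist_force: [-0.3, -1.0, 8.7]
finger_gap: 0.0196
grip_force: 40.9
```

Run:
```python
from h import *
st=env.get_state(); print(st["tcp_pos"],st["wrist_force"])
c=cam("top"); print(pointer(c))
```

```text
[ 0.60489509 -0.02322162  0.08430591] [-0.27417856 -1.01209851  8.70362368]
(np.float64(0.5345), 35)
```

Emit:
move_arm(
  moves=[0, 0, 0, 0, 0.05, 0, 0, 0, 0, 0.06, 0, 0, 0, 0, 0.06, 0, 0, 0.04, 0, 0.06, 0, 0, 0.08, 0, 0.06, 0, 0, 0.13, 0, 0.06, -0.04, -0.006, 0.13, 0, 0.06, -0.08, -0.012, 0.13, 0, 0.06, -0.118, -0.018, 0.13, 0, 0.06, -0.118, -0.018, 0.13, 0, 0.06, -0.118, -0.018, 0.13, 0, 0.06],
)

```text
clock: 28.15
tcp_pos: [0.4814, -0.04, 0.2101]
orientation: [-0.001, 0.73, 0.683, -0.0]
wrist_force: [2.0, 0.1, 0.6]
finger_gap: 0.0599
grip_force: 0.0
```

Run:
```python
from h import *
st=env.get_state(); print(st["tcp_pos"],st["orientation"])
c=cam("top"); s=cam("scene"); im=c["im"]; print(pointer(c))
g=s["im"].max(2); x,y=proj(s,(.4848,-.041,.144))[0]; print(x,y)
x0,y0=int(x)-12,int(y)-12; m=(g[y0:y0+24,x0:x0+24]<30).astype(np.uint8); n,l,t,ce=cv2.connectedComponentsWithStats(m); print(t,ce+[x0,y0])
e=np.array([proj(s,(.4848+d,-.041+k,.144))[0]-[x,y] for d,k in((.01,0),(0,.01))]); print(e)
a=cv2.resize(s["im"][120:260,180:360],(450,350),interpolation=cv2.INTER_CUBIC)
b=cv2.resize(im[100:230,315:445],(350,350),interpolation=cv2.INTER_CUBIC)
save(np.clip(np.hstack([a,b])*1.5,0,255).astype(np.uint8),"s9.png")
```

```text
[ 0.48142098 -0.03996322  0.21008087] [-5.85322684e-04  7.30061519e-01  6.83381107e-01 -3.14754125e-04]
(np.float64(0.5353), 3)
304.6279508364069 174.09337248120028
[[  0   0  24  24 544]
 [ 10  10   7   6  32]] [[303.43014706 173.42463235]
 [304.6875     174.78125   ]]
[[-2.55085187  0.99479082]
 [ 1.53382943  1.62513398]]
```

View pics/s9.png

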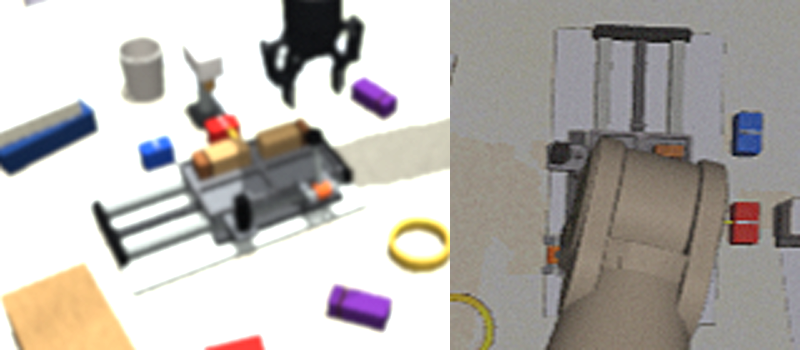

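Emit:
move_arm(
  moves=[0.002, 0, -0.035, 0, 0.06, 0.002, 0, -0.075, 0, 0.06, 0.002, 0, -0.075, 0, 0.06, 0.002, 0, -0.075, 0, 0.06, 0.002, 0, -0.075, 0, 0.02, 0.002, 0, -0.075, 0, 0.02, 0.002, 0, -0.075, 0, 0.02, 0.002, 0, -0.075, 0, 0.02, 0.002, 0, -0.075, 0, 0.02, 0.002, 0, -0.075, 0, 0.02],
  newtons=30,
)

```text
clock: 29.08
tcp_pos: [0.4873, -0.0407, 0.1373]
orientation: [0.002, 0.73, 0.684, 0.001]
wrist_force: [-1.9, -0.3, 6.8]
finger_gap: 0.026
grip_force: 29.2
```

Run:
```python
from h import *
c=cam("top"); print(pointer(c))
st=env.get_state(); print(st["tcp_pos"],st["wrist_force"],st["finger_gap"])
```

```text
(np.float64(0.5385), 19)
[ 0.48735377 -0.04066154  0.13729788] [-1.55397632 -1.20616393  5.26614506] 0.025834711246424214
```

Emit:
move_arm(
  moves=[-0.002, 0, 0, 0, 0.02, -0.002, 0, 0, 0, 0.02, -0.0011, 0.0134, 0.0024, 0, 0.02, 0, 0.0303, 0.0024, 0, 0.02, 0.0011, 0.047, -0.0009, 0, 0.02, 0.0021, 0.0626, -0.0075, 0, 0.02, 0.003, 0.0766, -0.0171, 0, 0.02, 0.0038, 0.0884, -0.0293, 0, 0.02, 0.0043, 0.0956, -0.0398, 0, 0.02, 0.0045, 0.0975, -0.043, 0, 0.02, 0.0045, 0.0975, -0.043, 0, 0.02, 0.0045, 0.0975, -0.043, 0, 0.02],
)

```text
clock: 30.13
tcp_pos: [0.4905, 0.0584, 0.0923]
orientation: [-0.001, 0.729, 0.684, 0.001]
wrist_force: [-0.7, 6.8, 2.9]
finger_gap: 0.0265
grip_force: 33.1
```

Emit:
move_arm(
  moves=[0, 0, 0, 0, 0.06, 0, 0, 0, 0, 0.06, 0, 0, 0, 0, 0.06, 0, 0, 0.04, 0, 0.06, 0, 0, 0.07, 0, 0.06, 0, 0.01, 0.07, 0, 0, 0, 0.01, 0.07, 0, 0, 0, 0.01, 0.07, 0, 0, 0, 0.01, 0.07, 0, 0, 0, 0.01, 0.05, 0, 0, 0, 0.01, 0.04, 0, 0, 0, 0.01, 0.034, 0, 0],
)

```text
clock: 31.13
tcp_pos: [0.4887, 0.0677, 0.1237]
orientation: [-0.002, 0.73, 0.684, -0.001]
wrist_force: [-1.2, 8.8, 7.0]
finger_gap: 0.0
grip_force: 4.9
```

Emit:
move_arm(
  moves=[0, 0, -0.003, 0, 0, 0, 0, -0.006, 0, 0, 0, 0, -0.006, 0, 0, 0, 0, -0.006, 0, 0],
)

```text
clock: 31.47
tcp_pos: [0.49, 0.0691, 0.12]
orientation: [-0.002, 0.729, 0.684, 0.001]
wrist_force: [-0.7, 7.3, 4.3]
finger_gap: -0.0005
grip_force: 3.2
```

Emit:
move_arm(
  moves=[0, 0, 0.04, 0, 0, 0, 0, 0.08, 0, 0.03, 0, 0.04, 0.1, 0, 0.06, -0.02, 0.08, 0.1, 0, 0.06, -0.03, 0.12, 0.1, 0, 0.06, -0.04, 0.16, 0.1, 0, 0.06, -0.05, 0.2, 0.1, 0, 0.06, -0.05, 0.24, 0.1, 0, 0.06, -0.05, 0.28, 0.1, 0, 0.06, -0.05, 0.28, 0.1, 0, 0.06],
)

```text
clock: 32.3
tcp_pos: [0.4395, 0.3532, 0.219]
orientation: [-0.001, 0.728, 0.686, 0.001]
wrist_force: [0.5, 0.4, -0.8]
finger_gap: 0.0599
grip_force: 0.0
```

Run:
```python
from h import *
st=env.get_state(); print(st["tcp_pos"])
c=cam("top"); s=cam("scene"); im=c["im"]; print(pointer(c))
for w in wood(c,80): print(w)
im=c["im"]; x,y=proj(c,(.491,.0576,.098))[0]; x0,y0=int(x)-12,int(y)-12
m=(im[y0:y0+24,x0:x0+24].max(2)<38).astype(np.uint8)
n,l,t,ce=cv2.connectedComponentsWithStats(m)
for i in range(1,n): print("ball?",t[i],ray(c,ce[i]+[x0,y0],.098))
a=cv2.resize(s["im"][120:260,180:360],(450,350),interpolation=cv2.INTER_CUBIC)
b=cv2.resize(im[100:230,315:445],(350,350),interpolation=cv2.INTER_CUBIC)
save(np.clip(np.hstack([a,b])*1.5,0,255).astype(np.uint8),"s10.png")
```

```text
[0.43953842 0.35323339 0.21897292]
(np.float64(0.5363), 35)
(array([ 0.5691, -0.1601]), array([0.036, 0.059]), np.float32(-0.025))
(array([ 0.4861, -0.1529]), array([0.036, 0.061]), np.float32(-0.085))
(array([0.3984, 0.6402]), array([0.031, 0.032]), np.float32(-0.588))
(array([0.3577, 0.6208]), array([0.029, 0.033]), np.float32(1.556))
ball? [10  9  8  9 56] [[0.48932459 0.05523399 0.098     ]]
```

View pics/s10.png

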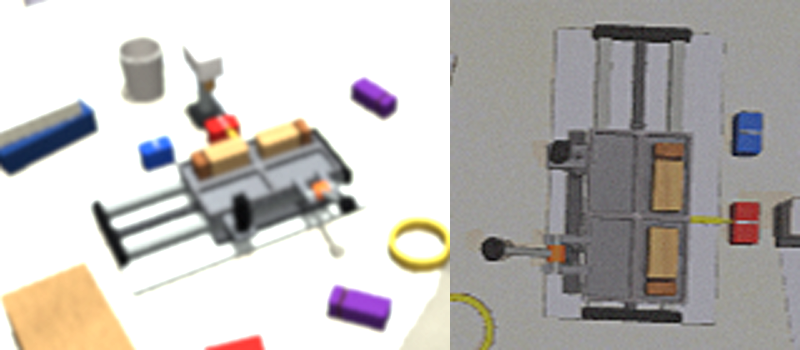

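```bash
python3 -c "
from workcell import env
print(env.hand_in())"
```

```text
the job is handed in; nothing more can be done
None
```

I handed the job in at about 32 s on the robot clock. The last camera check showed the carrier at the red carving station with the lever flipped out and locked. Both blanks on the table (only two were there) lay flat in their own bays. No verdict came back.

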